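Restock and lock the jam jar carrier

TASK

Restock the jam carrier for the banquet: draw its hold-down bolt fully back, move every empty white-lidded jar from the board to stand upright in the blue tray, and drop every full gold-lidded jar from the table into a pocket of its own, upright and right down on the pocket's floor. When all the jars are in place, slide the bolt fully home into its keeper again. Leave the salt shaker, candle cup, tumbler and spoon where they are.

Things in the scene. Friction and masses are not known exactly. Their poses are not given: they have to be found in the camera images.
- caddy: dark walnut carrying board, fixed. Origin: centre of the underside of its pocket block (x 146, y 200, z 24 mm). Six round pockets 44 mm wide, 14 mm deep (floor 10 mm above the origin) at x = -41, +41, y = -50, 0, +50 mm. Two brass rails, 60 mm high and 74 mm apart overall, run from y = 96 to 296 mm; a brass keeper 66 mm high stands at y = -82 mm. The bolt slides along y between the rows.
- pocket0 (a point): centre of the mouth of a pocket of the carrying board, 24 mm above the table (board x -41, y -50 mm)
- pocket1 (a point): centre of the mouth of a pocket of the carrying board, 24 mm above the table (board x -41, y +0 mm)
- pocket2 (a point): centre of the mouth of a pocket of the carrying board, 24 mm above the table (board x -41, y +50 mm)
- pocket3 (a point): centre of the mouth of a pocket of the carrying board, 24 mm above the table (board x +41, y -50 mm)
- pocket4 (a point): centre of the mouth of a pocket of the carrying board, 24 mm above the table (board x +41, y +0 mm)
- pocket5 (a point): centre of the mouth of a pocket of the carrying board, 24 mm above the table (board x +41, y +50 mm)
- bolt (a joint): travel (m) of the flat steel hold-down bolt along the board's +y: 0 = fully home, its tongue in the keeper; 0.175 = drawn fully back, clear of all pockets. Its plate (64 by 130 mm, 54 to 60 mm above the table) lies over the lids when home; seated jars reach 50 mm and pass beneath it. It slides stiffly (1.5 N) and stays where it is left.
- bolt_knob (a point): middle of the bolt's black upright knob, 18 mm in diameter; it stands on the bolt from 60 to 88 mm above the table, this point at 74 mm. Axes as the board's; it is at board y = +100 mm when the bolt is home and moves with it.
- tray: low blue plastic tray for empties, fixed to the table, 108 (x) by 190 (y) mm, walls 4 mm thick and 15 mm high, floor 4 mm thick. Origin: centre of its underside.
- jam0: small squat glass jar, a plain cylinder 40 mm in diameter and 40 mm high, with red jam and a gold (brass) lid: a full jar. Origin: centre of its underside, z up its axis. May be absent.
- jam1: small squat glass jar, a plain cylinder 40 mm in diameter and 40 mm high, with red jam and a gold (brass) lid: a full jar. Origin: centre of its underside, z up its axis. May be absent.
- jam2: small squat glass jar, a plain cylinder 40 mm in diameter and 40 mm high, with red jam and a gold (brass) lid: a full jar. Origin: centre of its underside, z up its axis. May be absent.
- jam3: small squat glass jar, a plain cylinder 40 mm in diameter and 40 mm high, with red jam and a gold (brass) lid: a full jar. Origin: centre of its underside, z up its axis. May be absent.
- jam4: small squat glass jar, a plain cylinder 40 mm in diameter and 40 mm high, with red jam and a gold (brass) lid: a full jar. Origin: centre of its underside, z up its axis. May be absent.
- empty0: small squat glass jar, a plain cylinder 40 mm in diameter and 40 mm high, clear with a white lid: an empty jar, at first in a pocket of the carrying board. Origin: centre of its underside, z up its axis. May be absent.
- empty1: small squat glass jar, a plain cylinder 40 mm in diameter and 40 mm high, clear with a white lid: an empty jar, at first in a pocket of the carrying board. Origin: centre of its underside, z up its axis. May be absent.
- empty2: small squat glass jar, a plain cylinder 40 mm in diameter and 40 mm high, clear with a white lid: an empty jar, at first in a pocket of the carrying board. Origin: centre of its underside, z up its axis. May be absent.
- shaker: white salt shaker with a steel top, 36 mm in diameter and 58 mm high, among the full jars; to be left alone. Origin: centre of its underside.
- votive: amber glass candle cup, 54 mm wide and 45 mm high; to be left alone. Origin: centre of its underside.
- tumbler: glass tumbler, 68 mm wide and 85 mm high; to be left alone. Origin: centre of its underside.
- teaspoon: brass teaspoon lying on the table, 140 mm long; to be left alone.

How it is judged:
By the outcome, as a careful person would: the job done as asked, in the order asked, and still so for the second after the job is handed in, with the robot touching nothing.
Of jam0, jam1, jam2, jam3, jam4 only 3 to 5 are there at a start; the rules pass over those that are not, and their reading is None.
Of empty0, empty1, empty2 only 1 to 2 are there at a start; the rules pass over those that are not, and their reading is None.
At some moment in a run one of jam0, jam1, jam2, jam3, jam4 may be knocked a few centimetres aside while the robot is not near it.
It also fails if it takes over 210 s, if anything falls off the work surface, if the arm or the gripper's body presses on something with over 40 N, if the wrist force passes 120 N, or if a joint passes its speed limit or range.

ROBOT

A 7-joint arm with a two-finger parallel gripper is mounted at the origin on the work surface. World frame = base frame: x ahead of the robot, y to its left, z up, the work surface at z = 0. Lengths are in m, angles in rad, forces in N, time in s.
With the tool pointing down it reaches from about 0.4 to 0.75 m from the base axis. Payload 19.5 kg.
Tool frame: the origin (TCP) lies midway between the tips of the shut fingers; the grasp point (between the pads) lies 19 mm behind it; z points along the fingers, y is the line along which they close (so a half turn about z gives the same grasp; the last joint's range is limited). The gripper opens to 85 mm and grips with 20 to 120 N. Pads are 22 mm wide; open, the fingers measure 114 mm over their backs; the gripper's body (76 mm by 85 mm) begins 54 mm behind the grasp point. The pads swing forward as they close: fully open they stand 13 mm farther back than shut.
Start: joints at [1.196, 0.707, -0.028, 1.485, 0.022, 0.951, -0.075], TCP at [0.188, -0.543, 0.231] pointing down, gripper open.
Joint ranges: [-2.71, 2.71], [-0.32, 2.16], [-1.57, 1.52], [0, 2.45], [-1.46, 4.6], [0, 2.02], [-2.83, 2.83]. Speed limits (rad/s): [1.89, 1.89, 2.57, 2.57, 3.01, 3.01, 3.01].

INTERFACE

Orientations are given as a unit quaternion [w, x, y, z].
In Python, from plant import * gives the robot as it stands.
- The arm moves only by the tool carry_out, never from a script. Its arguments are lists of equal length, an entry for each row: "dp": the shift along the tool's x, y, z in m, a list of three; "delta_rot": the turn, a rotation vector about the tool's x, y, z in rad, a list of three. A call has 1 to 12 rows; each row is the pose to reach, as a shift and turn from the pose commanded when the call began, along the tool's axes at that moment; what a row does not reach only later rows make up. A row lasts 1/8 s, in which the tool goes at most 62.5 mm and 10.7 degrees, less where a joint would pass 70% of its speed; a pose out of reach is approached as far as the arm can. A call with a gripper value outside its range is refused whole. "fingers" is the closure, from 0 (fully open) to 1 (shut), set as the call begins (left out, the last holds). The fingers move at their own pace and stop on an object; "grip_force" is the grip in N (left out, the last holds). Time passes only in rows, so rows that repeat a pose let the fingers close. It gives the time, the measured TCP pose, the force, the opening and the grip force at its end, in the units of the state.
- observe(): the state, without advancing time (a new reading comes with each control period).
- camera(name): name is "scene" or "top" or "wrist"; returns a dict with "color" (400x640x3 uint8, blue, green, red), "z_map" (400x640 float32, m along the optical axis (not along the pixel's ray), 0 where there is no reading), "intrinsics" (3x3 intrinsics, pixels), "k1" (the pictures are not rectified: a ray, as slopes to the right and down, at radius r is drawn at 1 + k1 r^2 times it, then the intrinsics apply), "world_to_cam" (4x4, takes a point from world to camera coordinates); the wrist camera has in their place "T_tool_cam" (4x4, takes a point from camera to tool coordinates, whose origin is the TCP and whose axes are the flange's). Camera axes: x right, y down, z forward; pixel columns grow to the right and rows downward; lengths in m; the calibration is good to about 2 mm. A picture is of the moment at which its call begins: read the wrist's pose just before it.
- close_job(): hands the job in; it is judged then, once.
Trained networks look in a picture, given as the dict that the camera call returned (one of the last four; its "shot" number tells which), for a name from the list of things; names that differ only in an ending like _2 or _b are one class to them, and where a whole thing is asked for, a point or a joint stands for the part that bears it (a point fixed in the world has none). Each returns a list of dicts, best first, with "confidence" (0 to 1); they miss things now and then, are a little off and sometimes report something else, mostly with a low value. They report only what shows in the picture. A call takes as long as a camera call.
- look_for(picture, label): "pixel" ([column, row] in pixels, amid what is visible of it).
- silhouettes(picture, label): "mask" (400x640 bool, what is visible of it) and "pixel" ([column, row] in pixels, amid what is visible of it).
- pinpoint(picture, label): "pixel" ([column, row] in pixels: a listed point, or the origin of a listed thing).
The state is a dict: "time_s": time; "qpos": joint angles; "joint_vel": joint speeds; "joint_efforts": joint torques, N m; "tcp_pos": TCP position; "eef_rot": TCP orientation; "contact_force": force on the tool from outside, world axes, zero at the start; "ft_torque": the same for the moment, N m; "finger_gap": finger opening in m; "grip_force": force on a finger pad.
Only numpy, scipy, OpenCV 4.12 (cv2) and the standard library are available. Lean on these libraries where they do the work, as an engineer would, in place of code of your own. Each camera call takes 0.05 s, during which the arm holds its last target. There are 200 camera calls.

## Working session

There is one attempt and no reset: what is moved stays moved. The work goes in short steps, Python scripts to look and compute and a tool call to move; the robot and the scene stay as the last step left them, time stands still between calls to the robot, and variables do not carry over. Pictures are saved under pics/ and viewed, at most 14 in all, crops included, and the job is handed in when it is done.

Besides the shell and the picture viewer there is one more tool, called after ">>>" as a command line: name --argument value ..., lists and objects as JSON in quotes. carry_out: Moves the arm, as the interface text tells. Its arguments: {"type":"object","properties":{"dp":{"type":"array","items":{"type":"array","items":{"type":"number"}}},"delta_rot":{"type":"array","items":{"type":"array","items":{"type":"number"}}},"fingers":{"type":"number"},"grip_force":{"type":"number"}},"required":["dp","delta_rot"]}

```bash
ls; mkdir -p pics; cat > h.py <<'E'
from plant import *
import numpy as np, cv2
from scipy.spatial.transform import Rotation as R
def pose():
    s=observe(); T=np.eye(4); q=s["eef_rot"]; T[:3,:3]=R.from_quat([q[1],q[2],q[3],q[0]]).as_matrix(); T[:3,3]=s["tcp_pos"]; return T
def shot(n):
    T=pose(); c=camera(n)
    c["c2w"]=T@c["T_tool_cam"] if n=="wrist" else np.linalg.inv(c["world_to_cam"]); return c
def ray(c,px):
    K=np.array(c["intrinsics"]); 
    d=cv2.undistortPoints(np.array([[px]],float),K,np.array([c["k1"],0,0,0.]))[0,0]
    return np.array([d[0],d[1],1.])
def at_z(c,px,z):
    d=c["c2w"][:3,:3]@ray(c,px); o=c["c2w"][:3,3]; return o+d*(z-o[2])/d[2]
def cloud(c):
    K=np.array(c["intrinsics"]); v,u=np.mgrid[0:400,0:640]
    d=cv2.undistortPoints(np.stack([u,v],-1).reshape(-1,1,2).astype(float),K,np.array([c["k1"],0,0,0.])).reshape(400,640,2)
    z=c["z_map"]; P=np.stack([d[...,0]*z,d[...,1]*z,z],-1)
    P=P@c["c2w"][:3,:3].T+c["c2w"][:3,3]; P[z==0]=np.nan; return P
E
python3 - <<'E'
from h import *
print(observe())
for n in("scene","top","wrist"):
    c=shot(n); cv2.imwrite(f"pics/a_{n}.png",c["color"])
    print(n,c["intrinsics"],c["k1"],np.round(c["c2w"],3).tolist())
    if n=="wrist": print(np.round(c["T_tool_cam"],4).tolist())
    P=cloud(c)
    for l in("jam0","empty0","shaker","votive","tumbler","teaspoon","tray","caddy","bolt","pocket0"):
        for r in silhouettes(c,l) if not l.startswith("pocket") else []:
            m=r["mask"]; print(l,round(r["confidence"],2),np.round(r["pixel"]),m.sum(),np.round(np.nanmedian(P[m],0),3))
    for l in("pocket0","pocket1","pocket2","pocket3","pocket4","pocket5","bolt_knob","caddy","tray"):
        for r in pinpoint(c,l): 
            z={"c":.0,"t":0,"p":.024,"b":.074}[l[0]]
            print("pt",l,round(r["confidence"],2),np.round(r["pixel"],1),np.round(at_z(c,r["pixel"],z),4))
E
```

```text
pics
{'time_s': 0.0, 'qpos': array([ 1.19630161,  0.70709809, -0.02760866,  1.48500232,  0.02200274,
        0.95087881, -0.07548867]), 'joint_vel': array([ 0.00090018, -0.00085283, -0.00048772,  0.00051921,  0.00096931,
        0.00020896,  0.00048141]), 'joint_efforts': array([ 1.67330170e-03, -8.83183622e+01,  1.23460013e+00, -2.36151731e+01,
        1.68107240e-02,  6.63775616e-03,  1.09592523e-05]), 'tcp_pos': array([ 0.18775391, -0.54320707,  0.23082957]), 'eef_rot': array([-5.30630406e-04,  9.86187169e-01,  1.65633854e-01, -1.10399841e-04]), 'contact_force': array([-0.751079  , -0.46265857,  0.36175137]), 'ft_torque': array([0.0120478 , 0.01913308, 0.02692951]), 'grip_force': 0.0, 'finger_gap': 0.08546470859236713}
scene [[497.71972406   0.         316.32311478]
 [  0.         497.71972406 204.05492702]
 [  0.           0.           1.        ]] -0.11611322845095952 [[0.572, 0.478, -0.666, 1.384], [0.82, -0.332, 0.466, -0.526], [0.001, -0.813, -0.582, 0.821], [0.0, 0.0, 0.0, 1.0]]
jam0 0.92 [189. 254.] 345 [ 0.475 -0.263  0.034]
jam0 0.66 [162. 270.] 373 [ 0.482 -0.34   0.034]
[... 5704 characters left out ...]
[302.9 222.7] [0.4607 0.1127 0.024 ]
pt pocket5 0.56 [339.5 218.1] [ 0.4725 -0.0045  0.024 ]
pt bolt_knob 0.58 [288.  209.5] [0.5015 0.1543 0.074 ]
pt caddy 0.65 [319.7 206.4] [0.5129 0.0583 0.    ]
pt tray 0.61 [403.5 170.3] [ 0.6246 -0.2202  0.    ]
pt tray 0.56 [340.8 220.1] [ 0.4665 -0.0094  0.    ]
wrist [[316.54046471   0.         322.3377635 ]
 [  0.         316.54046471 198.75339151]
 [  0.           0.           1.        ]] -0.05738432277544379 [[0.327, -0.9, -0.288, 0.262], [-0.945, -0.311, -0.1, -0.518], [0.001, 0.304, -0.953, 0.374], [0.0, 0.0, 0.0, 1.0]]
[[0.0004, -0.9525, -0.3045, 0.0785], [1.0, 0.0002, 0.0007, 0.0003], [-0.0006, -0.3045, 0.9525, -0.143], [0.0, 0.0, 0.0, 1.0]]
```

```bash
python3 - <<'E'
import cv2
a=cv2.imread("pics/a_top.png")[100:320,170:490]; cv2.imwrite("pics/b_top.png",cv2.resize(a,None,fx=2.5,fy=2.5,interpolation=cv2.INTER_CUBIC))
a=cv2.imread("pics/a_scene.png")[120:340,120:440]; cv2.imwrite("pics/b_scene.png",cv2.resize(a,None,fx=2.5,fy=2.5,interpolation=cv2.INTER_CUBIC))
E
```

```text
(no output)
```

View pics/b_top.png

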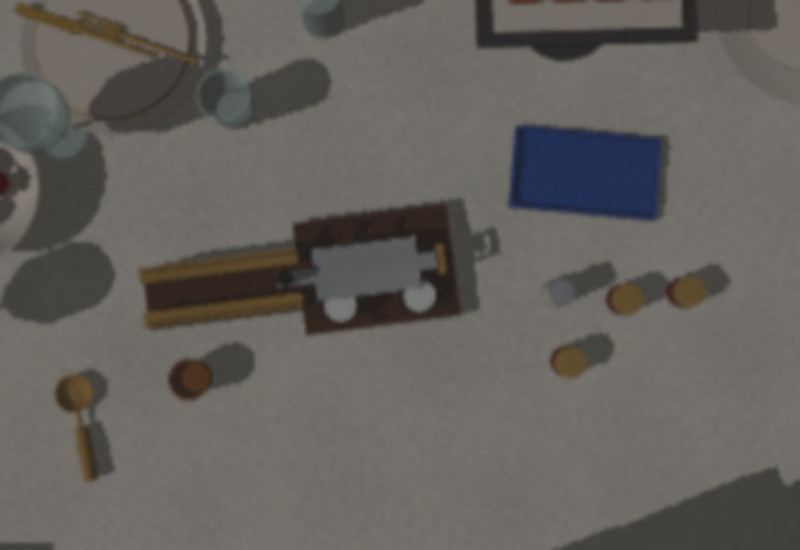

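View pics/b_scene.png

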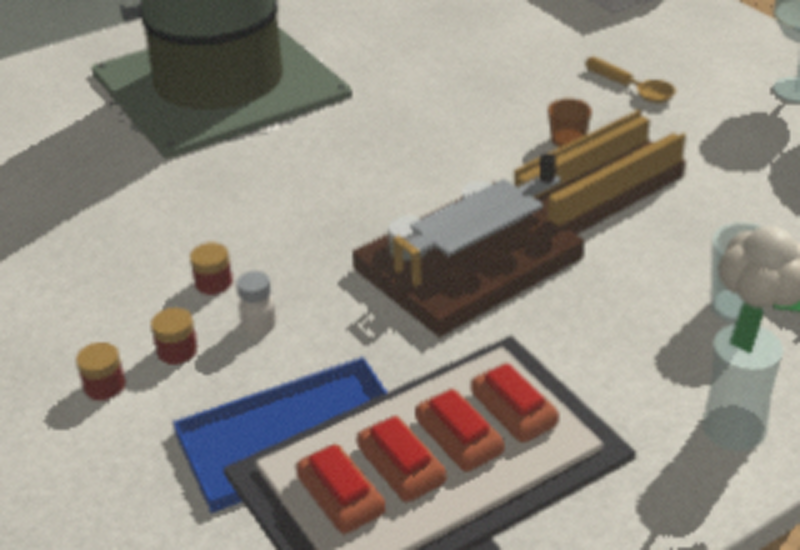

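The top view (crop) shows three gold jars at about (687,291), (626,299) and (568,361), with the shaker at (561,291). There are white lids at (340,306) and (420,296) in the near row, the bolt is home with its knob at (287,279), and the tray is at (587,172). The scene view confirms three full jars.

```bash
cat >> h.py <<'E'
def go(xyz,ang=None):
    """tool-frame dp and rotvec to reach TCP xyz pointing down with tool y at world angle ang (rad)"""
    T=pose(); dp=T[:3,:3].T@(np.array(xyz)-T[:3,3])
    if ang is None: return np.round(dp,4).tolist()
    yv=np.array([np.cos(ang),np.sin(ang),0]); z=np.array([0,0,-1.]); D=np.stack([np.cross(yv,z),yv,z],1)
    return np.round(dp,4).tolist(), np.round(R.from_matrix(T[:3,:3].T@D).as_rotvec(),4).tolist()
E
python3 - <<'E'
from h import *
c=shot("top"); P=cloud(c)
m=silhouettes(c,"caddy")[0]["mask"]|silhouettes(c,"bolt")[0]["mask"]
q=P[m]; q=q[np.isfinite(q).all(1)]
b=q[(q[:,2]>.05)&(q[:,2]<.066)]; 
r=cv2.minAreaRect((q[:,:2]*1000).astype(np.float32)); print("caddy",r); print("bolt",cv2.minAreaRect((b[:,:2]*1000).astype(np.float32)))
r=cv2.minAreaRect((P[silhouettes(c,"tray")[0]["mask"]][:,:2]*1000).astype(np.float32)); print("tray",r)
t=.08
print(go([.45,-.25,.27],t),go([.5,.12,.25],t))
E
```

```text
Traceback (most recent call last):
IndexError: list index out of range
```

```bash
python3 - <<'E'
from h import *
t=.08
print(go([.45,-.25,.27],t),go([.5,.12,.25],t))
E
```

```text
([0.3436, -0.1917, -0.0387], [-0.0, -0.0001, -1.3179]) ([0.5118, -0.525, -0.0187], [-0.0, -0.0001, -1.3179])
```

>>> carry_out --dp '[[0.344, -0.192, -0.039], [0.344, -0.192, -0.039], [0.344, -0.192, -0.039], [0.344, -0.192, -0.039], [0.344, -0.192, -0.039], [0.344, -0.192, -0.039], [0.344, -0.192, -0.039], [0.512, -0.525, -0.019], [0.512, -0.525, -0.019], [0.512, -0.525, -0.019], [0.512, -0.525, -0.019], [0.512, -0.525, -0.019]]' --delta_rot '[[0, 0, -0.18], [0, 0, -0.36], [0, 0, -0.54], [0, 0, -0.72], [0, 0, -0.9], [0, 0, -1.08], [0, 0, -1.2], [0, 0, -1.318], [0, 0, -1.318], [0, 0, -1.318], [0, 0, -1.318], [0, 0, -1.318]]'

```text
time_s: 4.45
tcp_pos: [0.4922, 0.0616, 0.2536]
eef_rot: [0.0, 0.678, 0.735, 0.0]
contact_force: [1.3, -0.9, -0.8]
finger_gap: 0.0851
grip_force: 0.0
```

>>> carry_out --dp '[[0, 0, 0], [0, 0, 0], [0, 0, 0]]' --delta_rot '[[0, 0, 0], [0, 0, 0], [0, 0, 0]]'

```text
time_s: 4.82
tcp_pos: [0.4921, 0.0584, 0.2537]
eef_rot: [0.0, 0.679, 0.734, -0.0]
contact_force: [-0.3, 0.2, 0.5]
finger_gap: 0.0855
grip_force: 0.0
```

```bash
cat > w.py <<'E'
from h import *
import sys
c=shot("wrist"); P=cloud(c); np.save("P.npy",P); n=sys.argv[1]
cv2.imwrite(f"pics/{n}.png",c["color"])
def circ(m,zt,l):
    q=P[m]; q=q[np.isfinite(q).all(1)]; zt=np.percentile(q[:,2],90); q=q[abs(q[:,2]-zt)<.004]
    (x,y),r=cv2.minEnclosingCircle((q[:,:2]*1000).astype(np.float32)); print(l,"c",round(x,1),round(y,1),"r",round(r,1),"med",np.round(np.median(q,0)*1000,1))
for l in("jam0","empty0","shaker"):
    for r in silhouettes(c,l):
        print(round(r["confidence"],2),np.round(r["pixel"]),r["mask"].sum(),end=" "); circ(r["mask"],0,l)
for l,z in(("pocket0",.024),("bolt_knob",.074),("caddy",0),("tray",0)):
    for r in pinpoint(c,l): print("pt",l,round(r["confidence"],2),np.round(r["pixel"],1),np.round(at_z(c,r["pixel"],z)*1000,1))
for l in("bolt","caddy","tray"):
    for r in silhouettes(c,l)[:1]:
        q=P[r["mask"]]; q=q[np.isfinite(q).all(1)]; print(l,round(r["confidence"],2),cv2.minAreaRect((q[:,:2]*1000).astype(np.float32)),np.median(q[:,2]))
E
python3 w.py c1; echo; python3 - <<'E'
from h import *
P=np.load("P.npy"); 
ok=np.isfinite(P).all(-1)
print(np.nanmin(P[...,:2],(0,1)),np.nanmax(P[...,:2],(0,1)))
for lo,hi in((.02,.028),(.046,.053),(.054,.066),(.07,.09)):
    k=ok&(P[...,2]>lo)&(P[...,2]<hi)&(abs(P[...,0]-.5)<.12)&(P[...,1]>-.06)
    print(lo,k.sum(),cv2.minAreaRect((P[k][:,:2]*1000).astype(np.float32)))
E
```

```text
0.88 [236. 325.] 997 jam0 c 384.8 -183.6 r 20.7 med [ 385.5 -182.4   40.6]
0.58 [336. 132.] 24811 jam0 c 501.4 101.3 r 131.2 med [507.1  82.7  60.4]
0.46 [286. 350.] 58 jam0 c 462.1 -243.0 r 11.7 med [ 460.7 -240.7    9.7]
0.9 [297. 127.] 843 empty0 c 463.1 102.2 r 19.5 med [459.6 102.   50.5]
0.65 [299. 215.] 832 empty0 c 473.7 3.2 r 19.8 med [470.9   2.4  50.4]
0.94 [295. 323.] 1005 shaker c 473.6 -175.0 r 17.7 med [ 473.3 -171.9   58.5]
pt pocket0 0.97 [368.  204.6] [553.3  13.8  24. ]
pt pocket0 0.74 [303.6 206.5] [473.5   5.   24. ]
pt pocket0 0.74 [302.  124.5] [465.6 104.8  24. ]
pt pocket0 0.74 [373.2 166.1] [553.6  62.7  24. ]
pt pocket0 0.61 [303.4 169.2] [470.4  52.3  24. ]
pt pocket0 0.61 [369.1 126.1] [543.  109.1  24. ]
pt bolt_knob 0.87 [334.4  64.8] [495.7 167.2  74. ]
pt caddy 0.91 [331.4 163.9] [504.4  56.6   0. ]
pt tray 0.82 [394.  344.4] [ 627.7 -221.5    0. ]
bolt 0.74 ((506.7394104003906, 89.39051818847656), (158.26571655273438, 306.8930969238281), 6.382348537445068) 0.02569212225852796
caddy 0.97 ((504.66473388671875, 89.98387908935547), (156.69227600097656, 294.8316650390625), 5.11136531829834) 0.025816361748999372
tray 0.72 ((598.5880126953125, -91.81312561035156), (111.87606811523438, 366.9837951660156), 11.93765640258789) 0.004715536630815281

[-0.07981572 -0.77550365] [2.08850514 0.28205644]
0.02 10144 ((504.8778991699219, 96.73500061035156), (146.691650390625, 282.64239501953125), 6.150521755218506)
0.046 1768 ((488.0735778808594, 103.38603973388672), (88.82557678222656, 257.8978576660156), 1.058044672012329)
0.054 10153 ((503.5687561035156, 99.6802749633789), (74.67924499511719, 259.22882080078125), 5.457065105438232)
0.07 323 ((497.6192321777344, 167.66651916503906), (17.42652130126953, 16.728641510009766), 20.717084884643555)
```

View pics/c1.png

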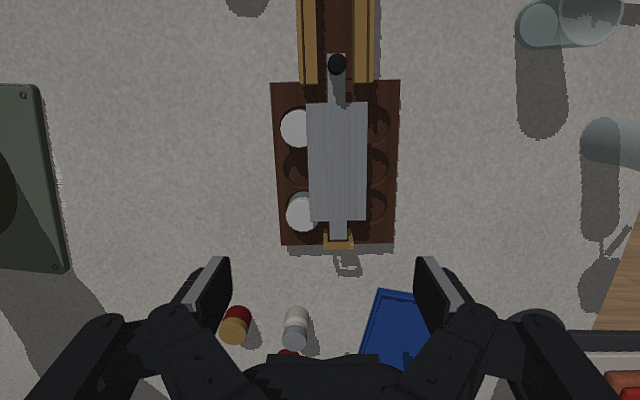

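The wrist view shows white lids at (297,127) and (300,212), the knob at (336,64), the gold jar at (235,325), the shaker at (296,325) and the tray near (400,330). I'll refine the board frame from the depth.

```bash
cat > board.py <<'E'
from h import *
P=np.load("P.npy"); ok=np.isfinite(P).all(-1); P=P[ok]
P=P[(abs(P[:,0]-.5)<.14)&(P[:,1]>-.08)&(P[:,1]<.32)]
def edges(q,ax,lo,hi,n=12):
    # extreme positions along ax per bin of the other axis
    o=q[:,1-ax]; out=[]
    for a,b in zip(np.linspace(lo,hi,n+1)[:-1],np.linspace(lo,hi,n+1)[1:]):
        s=q[(o>=a)&(o<b)][:,ax]
        if len(s)>10: out.append(((a+b)/2,np.percentile(s,1),np.percentile(s,99)))
    return np.array(out)
C=np.array([.5085,.0573])
for t in(.09,.095,.10,.105):
    Rm=np.array([[np.cos(t),np.sin(t)],[-np.sin(t),np.cos(t)]])
    q=(P[:,:2]-C)@Rm.T*1000; z=P[:,2]
    b=q[(z>.019)&(z<.029)&(abs(q[:,0])<90)&(abs(q[:,1])<115)]
    e=edges(b,0,-85,85); ey=edges(b[abs(b[:,0])>42],1,-68,68)
    p=q[(z>.055)&(z<.0635)]; pe=edges(p,0,-50,50); pl=p[(abs(p[:,0])<30)&(abs(p[:,0])>15)&(p[:,1]<93)]
    r=q[(z>.055)&(z<.0635)]; re=edges(r,0,120,180,4)
    print(t,"block x",np.round(np.median(e[:,1:],0),1),"slopes",np.round(np.polyfit(e[:,0],e[:,1],1)[0],4),np.round(np.polyfit(e[:,0],e[:,2],1)[0],4),"y",np.round(np.median(ey[:,1:],0),1),"plate x",np.round(np.median(pe[:,1:],0),1),np.round(np.polyfit(pe[:,0],pe[:,2],1)[0],4),"plate y",np.round(np.percentile(pl[:,1],[1,99]),1),"rail x",np.round(np.median(re[:,1:],0),1))
    k=q[(z>.083)&(z<.092)&(abs(q[:,0])<20)&(abs(q[:,1]-110)<25)]; print(" knob top",np.round((k.max(0)+k.min(0))/2,1),np.round(np.ptp(k,0),1), "ztops",np.round(np.median(z[(z>.083)&(z<.092)]),4))
E
python3 board.py
```

```text
0.09 block x [-72.1  73.6] slopes -0.0162 -0.0212 y [-99.1  98.4] plate x [-30.7  32.2] -0.0112 plate y [-52.1  74.9] rail x [-38.6  35.5]
 knob top [ -0.5 111. ] [17.3 17.2] ztops 0.0882
0.095 block x [-72.1  73.5] slopes -0.0114 -0.0159 y [-99.2  98.5] plate x [-30.7  32.2] -0.0061 plate y [-52.2  74.8] rail x [-37.9  36.3]
 knob top [  0. 111.] [17.3 17.2] ztops 0.0882
0.1 block x [-72.   73.4] slopes -0.0057 -0.0111 y [-98.9  98.5] plate x [-30.6  32.2] -0.0011 plate y [-52.3  74.8] rail x [-37.1  37.1]
 knob top [  0.6 111. ] [17.4 17.2] ztops 0.0882
0.105 block x [-72.1  73.2] slopes -0.0006 -0.006 y [-98.8  98.5] plate x [-30.7  32.2] 0.004 plate y [-52.3  74.7] rail x [-36.4  37.8]
 knob top [  1.1 111. ] [17.4 17.2] ztops 0.0882
```

```bash
cat >> h.py <<'E'
t0=.102; C0=np.array([.5092,.0571])
def W(bx,by,z): return [C0[0]+bx*np.cos(t0)-by*np.sin(t0),C0[1]+bx*np.sin(t0)+by*np.cos(t0),z]
def B(p): d=np.array(p[:2])-C0; return np.array([d[0]*np.cos(t0)+d[1]*np.sin(t0),-d[0]*np.sin(t0)+d[1]*np.cos(t0)])
E
python3 - <<'E'
from h import *
print(go(W(0.0005,.111,.1),t0),go(W(.0005,.111,.067)))
E
```

```text
([0.1071, 0.0149, 0.1536], [-0.0, -0.0001, -0.0221]) [0.1071, 0.0149, 0.1866]
```

>>> carry_out --dp '[[0.05, 0.0074, 0.05], [0.107, 0.0149, 0.1], [0.107, 0.0149, 0.15], [0.107, 0.0149, 0.187], [0.107, 0.0149, 0.187], [0.107, 0.0149, 0.187]]' --delta_rot '[[0, 0, -0.022], [0, 0, -0.022], [0, 0, -0.022], [0, 0, -0.022], [0, 0, -0.022], [0, 0, -0.022]]' --fingers 0.2

```text
time_s: 6.12
tcp_pos: [0.499, 0.1675, 0.0681]
eef_rot: [0.0, 0.67, 0.742, 0.001]
contact_force: [0.5, 0.1, 0.7]
finger_gap: 0.0682
grip_force: 0.0
```

>>> carry_out --dp '[[0, 0, 0], [0, 0, 0], [0, 0, 0], [0, 0, 0]]' --delta_rot '[[0, 0, 0], [0, 0, 0], [0, 0, 0], [0, 0, 0]]' --fingers 1 --grip_force 30

```text
time_s: 6.62
tcp_pos: [0.4973, 0.1673, 0.0671]
eef_rot: [-0.0, 0.67, 0.742, -0.001]
contact_force: [-10.0, -2.0, 15.3]
finger_gap: 0.0167
grip_force: 29.8
```

```bash
python3 - <<'E'
from h import *
s=observe(); print(s["tcp_pos"],s["contact_force"],s["finger_gap"],s["grip_force"],B(s["tcp_pos"]),go(W(0.0005,.278,.067),t0))
E
```

```text
[0.49731297 0.16727118 0.06714819] [-10.04116475  -2.02036644  15.28790136] 0.01673623721619965 29.781125485897064 [-0.00060726  0.11080894] ([0.1672, 0.0011, 0.0001], [-0.0019, 0.0006, 0.0002])
```

>>> carry_out --dp '[[0.02, -0.0005, -0.001], [0.05, -0.001, -0.001], [0.08, -0.001, -0.001], [0.11, -0.001, -0.001], [0.14, -0.001, -0.001], [0.155, -0.001, -0.001], [0.162, -0.001, -0.001], [0.165, -0.001, -0.001], [0.166, -0.001, -0.001]]' --delta_rot '[[0, 0, 0], [0, 0, 0], [0, 0, 0], [0, 0, 0], [0, 0, 0], [0, 0, 0], [0, 0, 0], [0, 0, 0], [0, 0, 0]]'

```text
time_s: 7.75
tcp_pos: [0.4803, 0.33, 0.0674]
eef_rot: [0.001, 0.671, 0.742, -0.002]
contact_force: [-6.0, -12.8, 4.0]
finger_gap: 0.0165
grip_force: 30.9
```

>>> carry_out --dp '[[0.001, 0, 0], [0.002, 0, 0], [0.003, 0, 0], [0.003, 0, 0]]' --delta_rot '[[0, 0, 0], [0, 0, 0], [0, 0, 0], [0, 0, 0]]'

```text
time_s: 8.25
tcp_pos: [0.4803, 0.3302, 0.0673]
eef_rot: [0.002, 0.671, 0.741, -0.004]
contact_force: [-5.4, -23.9, 8.6]
finger_gap: 0.0165
grip_force: 31.5
```

```bash
python3 - <<'E'
from h import *
s=observe(); print(s["tcp_pos"],s["contact_force"],s["finger_gap"],B(s["tcp_pos"]))
E
```

```text
[0.48032767 0.3301552  0.06729378] [ -5.42736918 -23.90505496   8.5858287 ] 0.0165143127483547 [-0.00091891  0.27457587]
```

>>> carry_out --dp '[[-0.003, 0, 0], [-0.003, 0, 0], [-0.003, 0, 0]]' --delta_rot '[[0, 0, 0], [0, 0, 0], [0, 0, 0]]' --fingers 0.2

```text
time_s: 8.62
tcp_pos: [0.4807, 0.3327, 0.0678]
eef_rot: [-0.0, 0.67, 0.742, 0.0]
contact_force: [-0.1, 0.1, -0.7]
finger_gap: 0.0682
grip_force: 0.0
```

>>> carry_out --dp '[[0, 0, -0.05], [-0.03, 0, -0.11], [-0.09, 0.0, -0.17], [-0.15, 0, -0.18], [-0.21, 0.0, -0.18], [-0.25, 0.0, -0.18], [-0.25, 0.0, -0.18], [-0.25, 0.0, -0.18]]' --delta_rot '[[0, 0, 0], [0, 0, 0], [0, 0, 0], [0, 0, 0], [0, 0, 0], [0, 0, 0], [0, 0, 0], [0, 0, 0]]'

```text
time_s: 9.62
tcp_pos: [0.506, 0.0844, 0.2477]
eef_rot: [-0.0, 0.67, 0.742, 0.0]
contact_force: [0.8, 0.8, 0.5]
finger_gap: 0.068
grip_force: 0.0
```

```bash
python3 w.py d1; python3 board.py | tail -4; python3 - <<'E'
from h import *
for x,y in((-41,-50),(-41,0),(-41,50),(41,-50),(41,0),(41,50)): print(np.round(np.array(W(x/1e3,y/1e3,.024))*1000,1))
E
```

```text
0.81 [285. 151.] 1191 empty0 c 463.2 102.8 r 19.9 med [463.3 103.2  50.3]
0.7 [288. 230.] 1091 empty0 c 473.7 3.6 r 19.9 med [473.9   4.8  50.3]
0.65 [281. 335.] 728 shaker c 472.7 -168.1 r 14.8 med [ 472.4 -160.9   57.8]
pt pocket0 0.94 [351.  224.4] [549.8  15.4  24. ]
pt pocket0 0.91 [288.5 188.7] [468.9  53.7  24. ]
pt pocket0 0.73 [355.3 191.7] [549.4  58.2  24. ]
pt pocket0 0.65 [358.4 147. ] [545.8 112.1  24. ]
pt pocket0 0.58 [289.9 227. ] [474.1   4.1  24. ]
pt bolt_knob 0.67 [356.2 193.6] [543.7  70.3  74. ]
pt bolt_knob 0.45 [359.8 149.4] [541.1 116.6  74. ]
pt caddy 0.92 [320. 187.] [506.9  53.    0. ]
pt caddy 0.29 [289.1 189.1] [467.7  46.2   0. ]
pt tray 0.78 [381.  363.6] [ 632.4 -226.3    0. ]
bolt 0.76 ((494.3249206542969, 196.84446716308594), (64.25897216796875, 107.59747314453125), 5.974983215332031) 0.060331726788335566
caddy 0.8 ((504.4881591796875, 97.79176330566406), (158.16273498535156, 314.37030029296875), 5.911211013793945) 0.024728239052231288
tray 0.93 ((595.0219116210938, -57.05119323730469), (90.83672332763672, 341.79193115234375), 10.468721389770508) 0
[... 195 characters left out ...]
ne 19, in <module>
    print(t,"block x",np.round(np.median(e[:,1:],0),1),"slopes",np.round(np.polyfit(e[:,0],e[:,1],1)[0],4),np.round(np.polyfit(e[:,0],e[:,2],1)[0],4),"y",np.round(np.median(ey[:,1:],0),1),"plate x",np.round(np.median(pe[:,1:],0),1),np.round(np.polyfit(pe[:,0],pe[:,2],1)[0],4),"plate y",np.round(np.percentile(pl[:,1],[1,99]),1),"rail x",np.round(np.median(re[:,1:],0),1))
                                                                                                                                                                                                                         ~~^^^^^^
IndexError: too many indices for array: array is 1-dimensional, but 2 were indexed
```

View pics/d1.png

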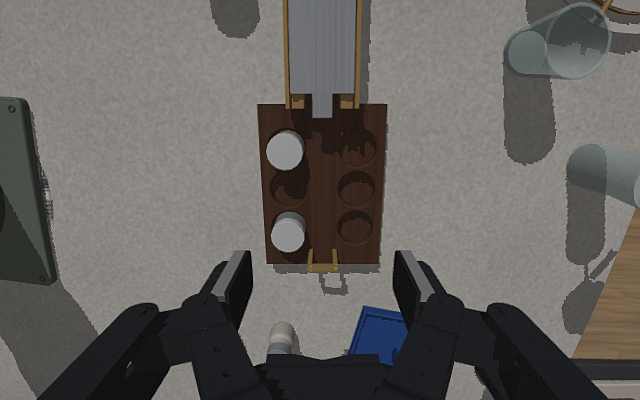

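The bolt is drawn back; white lids are at (285,151) and (289,230), and all six pockets are clear of the plate. Next is the first empty.

```bash
python3 - <<'E'
from h import *
print(go([.4633,.1028,.1],t0),go([.4633,.1028,.028]))
E
```

```text
([0.0231, -0.0404, 0.1476], [-0.0001, -0.0001, 0.0002]) [0.0231, -0.0404, 0.2196]
```

>>> carry_out --dp '[[0.023, -0.04, 0.04], [0.023, -0.04, 0.1], [0.023, -0.04, 0.16], [0.023, -0.04, 0.2], [0.023, -0.04, 0.22], [0.023, -0.04, 0.22]]' --delta_rot '[[0, 0, 0], [0, 0, 0], [0, 0, 0], [0, 0, 0], [0, 0, 0], [0, 0, 0]]'

```text
time_s: 10.92
tcp_pos: [0.4632, 0.1027, 0.0267]
eef_rot: [-0.001, 0.67, 0.742, -0.001]
contact_force: [-0.1, -0.0, 1.1]
finger_gap: 0.0684
grip_force: 0.0
```

>>> carry_out --dp '[[0, 0, 0], [0, 0, 0], [0, 0, 0], [0, 0, 0]]' --delta_rot '[[0, 0, 0], [0, 0, 0], [0, 0, 0], [0, 0, 0]]' --fingers 1 --grip_force 25

```text
time_s: 11.42
tcp_pos: [0.4643, 0.1027, 0.0287]
eef_rot: [0.0, 0.67, 0.742, 0.001]
contact_force: [-1.4, -0.6, 7.4]
finger_gap: 0.0391
grip_force: 24.3
```

>>> carry_out --dp '[[0, 0, -0.03], [0, 0, -0.09], [0, 0, -0.15], [-0.06, 0.03, -0.18], [-0.11, 0.06, -0.2], [-0.16, 0.09, -0.2], [-0.2, 0.11, -0.2], [-0.22, 0.11, -0.2], [-0.22, 0.11, -0.2]]' --delta_rot '[[0, 0, 0], [0, 0, 0], [0, 0, 0], [0, 0, 0], [0, 0, 0], [0, 0, 0], [0, 0, 0], [0, 0, 0], [0, 0, 0]]'

```text
time_s: 12.55
tcp_pos: [0.5952, -0.1062, 0.228]
eef_rot: [0.0, 0.671, 0.742, -0.0]
contact_force: [0.8, 1.4, -1.1]
finger_gap: 0.0393
grip_force: 25.9
```

```bash
python3 w.py e1; python3 - <<'E'
from h import *
P=np.load("P.npy").reshape(-1,3); P=P[np.isfinite(P).all(1)]
q=P[(P[:,2]>.010)&(P[:,2]<.019)&(abs(P[:,0]-.63)<.085)&(abs(P[:,1]+.22)<.13)]
print(len(q),cv2.minAreaRect((q[:,:2]*1000).astype(np.float32)),observe()["finger_gap"])
E
```

```text
0.97 [141. 218.] 1398 jam0 c 386.0 -184.1 r 20.5 med [ 386.6 -183.3   40.6]
0.96 [207. 275.] 1146 jam0 c 462.9 -258.1 r 19.9 med [ 464.1 -255.6   40.5]
0.75 [324. 270.] 7643 empty0 c 596.2 -106.0 r 20.4 med [ 595.8 -104.3  249.6]
0.55 [209.  54.] 1802 empty0 c 473.7 2.4 r 20.2 med [474.3   2.7  50.4]
0.8 [209. 218.] 1352 shaker c 473.4 -174.2 r 17.2 med [ 473.7 -173.3   58.4]
pt pocket0 0.61 [293.6  52.1] [554.5  13.1  24. ]
pt pocket0 0.6 [209.2   2.9] [467.8  51.3  24. ]
pt pocket0 0.33 [215.8  57.9] [4.754e+02 4.000e-01 2.400e+01]
pt caddy 0.7 [254.6   7.6] [507.7  56.2   0. ]
pt caddy 0.21 [216.7  57.1] [468.6   3.4   0. ]
caddy 0.64 ((508.7027893066406, 9.030895233154297), (157.8414764404297, 104.99472045898438), 5.123936176300049) 0.023982495481344124
tray 0.72 ((630.072998046875, -208.07546997070312), (231.77700805664062, 118.6300277709961), 82.25475311279297) 0.004728958189670229
1011 ((629.14794921875, -218.1282958984375), (191.1497039794922, 108.41729736328125), 82.95352935791016) 0.03943040597771442
```

View pics/e1.png

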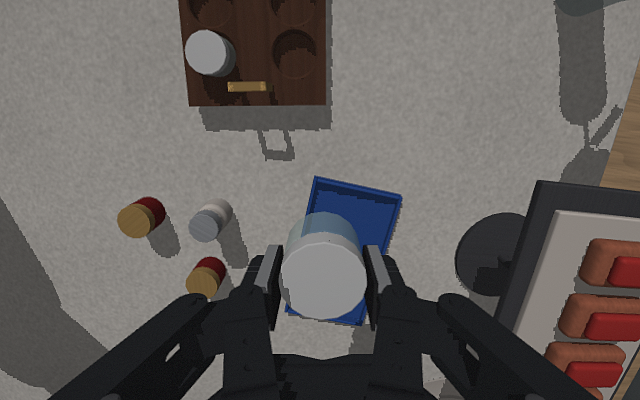

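The first empty is held, its lid at (324,280). The tray is at roughly (350,250), gold jars at (141,218) and (207,275), and the shaker at (209,220).

```bash
python3 - <<'E'
from h import *
print(go([.6235,-.263,.1],t0),go([.6235,-.263,.024]))
E
```

```text
([-0.1602, 0.0116, 0.1276], [-0.0, -0.0001, 0.0003]) [-0.1602, 0.0116, 0.2036]
```

>>> carry_out --dp '[[-0.06, 0.005, 0.02], [-0.12, 0.01, 0.04], [-0.16, 0.0116, 0.09], [-0.16, 0.0116, 0.15], [-0.16, 0.0116, 0.19], [-0.16, 0.0116, 0.203], [-0.16, 0.0116, 0.203], [-0.16, 0.0116, 0.203]]' --delta_rot '[[0, 0, 0], [0, 0, 0], [0, 0, 0], [0, 0, 0], [0, 0, 0], [0, 0, 0], [0, 0, 0], [0, 0, 0]]'

```text
time_s: 14.1
tcp_pos: [0.6243, -0.2631, 0.0261]
eef_rot: [0.001, 0.67, 0.742, 0.0]
contact_force: [-0.5, -1.2, -0.2]
finger_gap: 0.0393
grip_force: 26.7
```

>>> carry_out --dp '[[0, 0, 0], [0, 0, 0], [0, 0, -0.02], [0, 0, -0.07], [0.05, -0.02, -0.11], [0.11, -0.05, -0.11], [0.16, -0.07, -0.11], [0.22, -0.1, -0.11], [0.28, -0.122, -0.11], [0.28, -0.122, -0.11], [0.28, -0.122, -0.11]]' --delta_rot '[[0, 0, 0], [0, 0, 0], [0, 0, 0], [0, 0, 0], [0, 0, 0], [0, 0, 0], [0, 0, 0], [0, 0, 0], [0, 0, 0], [0, 0, 0], [0, 0, 0]]' --fingers 0.28

```text
time_s: 15.48
tcp_pos: [0.4741, 0.0031, 0.1355]
eef_rot: [0.001, 0.67, 0.742, 0.0]
contact_force: [0.3, -0.4, -0.2]
finger_gap: 0.0614
grip_force: 0.0
```

```bash
python3 - <<'E'
from h import *
print(observe()["finger_gap"],go([.4736,.0032,.1],t0),go([.4736,.0032,.028]))
E
```

```text
0.061411160713267125 ([0.0002, -0.0006, 0.0355], [0.0015, 0.0005, 0.0006]) [0.0002, -0.0007, 0.1075]
```

>>> carry_out --dp '[[0, -0.0007, 0.05], [0, -0.0007, 0.095], [0, -0.0007, 0.107], [0, -0.0007, 0.107], [0, -0.0007, 0.107]]' --delta_rot '[[0, 0, 0], [0, 0, 0], [0, 0, 0], [0, 0, 0], [0, 0, 0]]'

```text
time_s: 16.1
tcp_pos: [0.4737, 0.0027, 0.029]
eef_rot: [0.001, 0.67, 0.742, 0.001]
contact_force: [0.3, 0.2, -0.6]
finger_gap: 0.0611
grip_force: 0.0
```

>>> carry_out --dp '[[0, 0, 0], [0, 0, 0], [0, 0, 0], [0, 0, -0.03], [0, 0, -0.08], [0, 0, -0.11], [-0.05, 0.03, -0.11], [-0.1, 0.07, -0.11], [-0.15, 0.11, -0.11], [-0.192, 0.142, -0.11], [-0.192, 0.142, -0.11], [-0.192, 0.142, -0.08]]' --delta_rot '[[0, 0, 0], [0, 0, 0], [0, 0, 0], [0, 0, 0], [0, 0, 0], [0, 0, 0], [0, 0, 0], [0, 0, 0], [0, 0, 0], [0, 0, 0], [0, 0, 0], [0, 0, 0]]' --fingers 1

```text
time_s: 17.6
tcp_pos: [0.6344, -0.1735, 0.109]
eef_rot: [0.001, 0.67, 0.742, 0.001]
contact_force: [0.4, -0.0, -0.8]
finger_gap: 0.0391
grip_force: 26.3
```

```bash
python3 - <<'E'
from h import *
print(observe()["finger_gap"],go([.6345,-.173,.1],t0),go([.6345,-.173,.024]))
E
```

```text
0.039105190624766376 ([0.0005, 0.0001, 0.009], [0.003, 0.0003, -0.0004]) [0.0005, -0.0001, 0.085]
```

>>> carry_out --dp '[[0, 0, 0.04], [0, 0, 0.075], [0, 0, 0.085], [0, 0, 0.085], [0, 0, 0.085]]' --delta_rot '[[0, 0, 0], [0, 0, 0], [0, 0, 0], [0, 0, 0], [0, 0, 0]]'

```text
time_s: 18.23
tcp_pos: [0.6341, -0.1734, 0.0238]
eef_rot: [0.001, 0.67, 0.742, 0.0]
contact_force: [0.3, 1.0, -0.6]
finger_gap: 0.0389
grip_force: 27.7
```

>>> carry_out --dp '[[0, 0, 0], [0, 0, 0], [0, 0, -0.02], [0, 0, -0.07], [0, -0.04, -0.12], [0, -0.1, -0.17], [0, -0.15, -0.21], [0, -0.205, -0.21], [0, -0.205, -0.21], [0, -0.205, -0.21]]' --delta_rot '[[0, 0, 0], [0, 0, 0], [0, 0, 0], [0, 0, 0], [0, 0, 0], [0, 0, 0], [0, 0, 0], [0, 0, 0], [0, 0, 0], [0, 0, 0]]' --fingers 0.28

```text
time_s: 19.48
tcp_pos: [0.4301, -0.1946, 0.2336]
eef_rot: [0.001, 0.67, 0.742, 0.0]
contact_force: [0.2, -0.2, -0.6]
finger_gap: 0.0615
grip_force: 0.0
```

```bash
python3 w.py f1
```

```text
0.86 [341. 225.] 1152 jam0 c 462.5 -258.6 r 19.9 med [ 462.2 -257.8   40.3]
0.77 [283. 154.] 1213 jam0 c 385.1 -183.8 r 20.1 med [ 385.3 -183.4   40.3]
0.62 [339. 282.] 1180 jam0 c 470.2 -337.9 r 20.2 med [ 470.  -336.8   40.5]
0.78 [501. 171.] 1511 empty0 c 634.3 -172.8 r 20.1 med [ 633.5 -172.3   44.3]
0.73 [471. 241.] 1359 empty0 c 624.2 -263.2 r 20.4 med [ 623.6 -262.1   44.3]
0.65 [360. 154.] 1063 shaker c 472.8 -173.6 r 16.5 med [ 472.8 -173.2   58.3]
pt tray 0.9 [477.5 200.1] [ 631.6 -219.1    0. ]
bolt 0.63 ((517.2435302734375, -25.034259796142578), (146.5977325439453, 37.401390075683594), 6.170344352722168) 0.024254696543156595
caddy 0.87 ((523.5579833984375, -24.35160255432129), (159.30014038085938, 37.401390075683594), 6.170344829559326) 0.02426194908277768
tray 0.57 ((634.09521484375, -221.65530395507812), (197.94955444335938, 122.59996032714844), 83.45414733886719) 0.004684885013217954
```

View pics/f1.png

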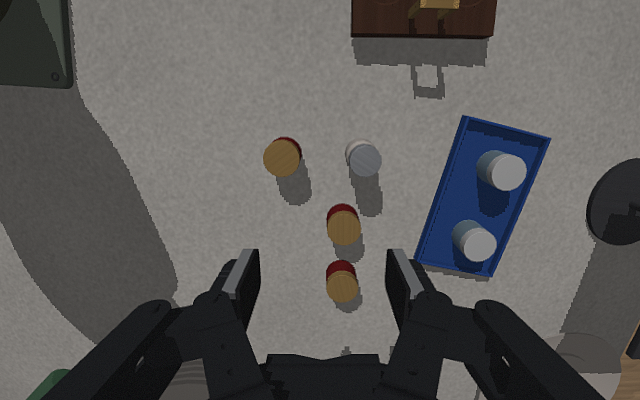

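Both empties stand in the tray, at (501,171) and (475,241). The gold jars are at (283,157), (343,225) and (341,285), and the shaker at (362,158) is undisturbed.

```bash
python3 - <<'E'
from h import *
print(go([.3851,-.1838,.018],t0))
f=lambda a,b:np.round(np.array([[-np.sin(t0),np.cos(t0),0],[np.cos(t0),np.sin(t0),0],[0,0,-1]])@(np.array(b)-np.array(a)),4).tolist()
A=[.3851,-.1838,.018];B_=[.4625,-.2586,.018];C=[.4702,-.3379,.018]
p=[W(-.041,y,.029) for y in(-.05,0,.05)]
print(f(A,p[0]),f(p[0],B_),f(B_,p[1]),f(p[1],C),f(C,p[2]))
E
```

```text
([0.0149, -0.0434, 0.2145], [-0.0002, -0.0003, 0.0001])
[0.177, 0.107, -0.011] [-0.2593, -0.0376, 0.011] [0.3093, 0.0376, -0.011] [-0.389, -0.038, 0.011] [0.439, 0.038, -0.011]
```

>>> carry_out --dp '[[0.015, -0.043, 0.04], [0.015, -0.043, 0.1], [0.015, -0.043, 0.16], [0.015, -0.043, 0.2], [0.015, -0.043, 0.214], [0.015, -0.043, 0.214], [0.015, -0.043, 0.214]]' --delta_rot '[[0, 0, 0], [0, 0, 0], [0, 0, 0], [0, 0, 0], [0, 0, 0], [0, 0, 0], [0, 0, 0]]'

```text
time_s: 20.9
tcp_pos: [0.3857, -0.184, 0.0192]
eef_rot: [0.0, 0.67, 0.742, 0.0]
contact_force: [0.3, 0.7, 1.0]
finger_gap: 0.0613
grip_force: 0.0
```

>>> carry_out --dp '[[0, 0, 0], [0, 0, 0], [0, 0, 0], [0, 0, -0.04], [0, 0, -0.09], [0.04, 0.02, -0.12], [0.09, 0.05, -0.12], [0.14, 0.08, -0.12], [0.177, 0.107, -0.12], [0.177, 0.107, -0.12], [0.177, 0.107, -0.12]]' --delta_rot '[[0, 0, 0], [0, 0, 0], [0, 0, 0], [0, 0, 0], [0, 0, 0], [0, 0, 0], [0, 0, 0], [0, 0, 0], [0, 0, 0], [0, 0, 0], [0, 0, 0]]' --fingers 1 --grip_force 30

```text
time_s: 22.28
tcp_pos: [0.4736, 0.0026, 0.1388]
eef_rot: [0.0, 0.67, 0.742, -0.0]
contact_force: [-0.5, -0.3, -1.0]
finger_gap: 0.039
grip_force: 31.5
```

```bash
cat > lid.py <<'E'
from h import *
c=shot("wrist"); P=cloud(c); T=pose(); q=P[np.isfinite(P).all(-1)]; L=(q-T[:3,3])@T[:3,:3]
k=L[(abs(L[:,0])<.028)&(abs(L[:,1])<.021)&(L[:,2]>-.028)&(L[:,2]<-.015)]
(x,y),r=cv2.minEnclosingCircle((k[:,:2]*1000).astype(np.float32)); print("lid in tool",round(x,1),round(y,1),round(r,1),np.median(k[:,2]),"x range",np.percentile(k[:,0],[.5,99.5]),observe()["finger_gap"])
E
python3 lid.py; python3 -c "
from h import *
print(go(W(-.041,-.05,.029),t0))"
```

```text
lid in tool 0.6 -0.0 23.6 -0.0209360999951973 x range [-0.01804609  0.0202599 ] 0.03893060789435553
([0.001, 0.0001, 0.1098], [-0.0003, 0.0004, -0.0011])
```

>>> carry_out --dp '[[0, 0, 0.05], [0, 0, 0.08], [0, 0, 0.095], [0, 0, 0.109], [0, 0, 0.109], [0, 0, 0.109]]' --delta_rot '[[0, 0, 0], [0, 0, 0], [0, 0, 0], [0, 0, 0], [0, 0, 0], [0, 0, 0]]'

```text
time_s: 23.08
tcp_pos: [0.4739, 0.0028, 0.0298]
eef_rot: [0.0, 0.67, 0.742, 0.0]
contact_force: [-0.3, 0.5, -1.6]
finger_gap: 0.039
grip_force: 33.2
```

>>> carry_out --dp '[[0, 0, 0], [0, 0, 0], [0, 0, -0.02], [0, 0, -0.07], [-0.03, 0, -0.13], [-0.08, 0, -0.16], [-0.14, -0.02, -0.19], [-0.2, -0.038, -0.19], [-0.22, -0.038, -0.19], [-0.22, -0.038, -0.19]]' --delta_rot '[[0, 0, 0], [0, 0, 0], [0, 0, 0], [0, 0, 0], [0, 0, 0], [0, 0, 0], [0, 0, 0], [0, 0, 0], [0, 0, 0], [0, 0, 0]]' --fingers 0.28

```text
time_s: 24.32
tcp_pos: [0.4579, -0.2215, 0.2195]
eef_rot: [0.0, 0.671, 0.741, -0.0]
contact_force: [0.0, 0.3, -0.7]
finger_gap: 0.0615
grip_force: 0.0
```

```bash
python3 w.py g1|grep -v pt; python3 -c "
from h import *
print(go([.4625,-.2586,.018],t0))"
```

```text
0.79 [321. 267.] 1214 jam0 c 470.3 -337.3 r 20.2 med [ 470.1 -336.1   40.5]
0.64 [322. 204.] 1310 jam0 c 462.7 -258.8 r 20.1 med [ 462.4 -258.1   40.4]
0.67 [338. 130.] 1094 shaker c 472.9 -174.2 r 16.5 med [ 473.  -174.1   58.3]
bolt 0.45 ((633.6154174804688, -221.26914978027344), (198.94949340820312, 120.89635467529297), 83.03216552734375) 0.004715260682249367
caddy 0.92 ((522.38134765625, -42.474185943603516), (151.41552734375, 4.065201759338379), 6.999622344970703) 0.008741107867316744
tray 0.92 ((632.6911010742188, -222.0484161376953), (196.1587677001953, 118.564697265625), 82.94956970214844) 0.0047087980650503125
([-0.0394, -0.0001, 0.2016], [-0.0, -0.0001, 0.0003])
```

>>> carry_out --dp '[[-0.039, 0, 0.04], [-0.039, 0, 0.1], [-0.039, 0, 0.15], [-0.039, 0, 0.19], [-0.039, 0, 0.2015], [-0.039, 0, 0.2015], [-0.039, 0, 0.2015]]' --delta_rot '[[0, 0, 0], [0, 0, 0], [0, 0, 0], [0, 0, 0], [0, 0, 0], [0, 0, 0], [0, 0, 0]]'

```text
time_s: 25.75
tcp_pos: [0.4631, -0.2587, 0.0195]
eef_rot: [0.001, 0.67, 0.742, 0.0]
contact_force: [0.3, -0.5, -0.2]
finger_gap: 0.0613
grip_force: 0.0
```

>>> carry_out --dp '[[0, 0, 0], [0, 0, 0], [0, 0, 0], [0, 0, -0.04], [0, 0, -0.1], [0.05, 0, -0.13], [0.11, 0.01, -0.13], [0.17, 0.02, -0.13], [0.23, 0.03, -0.12], [0.28, 0.037, -0.12], [0.309, 0.0376, -0.12], [0.309, 0.0376, -0.12]]' --delta_rot '[[0, 0, 0], [0, 0, 0], [0, 0, 0], [0, 0, 0], [0, 0, 0], [0, 0, 0], [0, 0, 0], [0, 0, 0], [0, 0, 0], [0, 0, 0], [0, 0, 0], [0, 0, 0]]' --fingers 1

```text
time_s: 27.25
tcp_pos: [0.4683, 0.0549, 0.1386]
eef_rot: [-0.0, 0.669, 0.743, 0.001]
contact_force: [0.3, -0.5, -0.9]
finger_gap: 0.0388
grip_force: 31.4
```

```bash
python3 lid.py; python3 -c "
from h import *
print(go(W(-.041,0,.030),t0),observe()['joint_vel'].max())"
```

```text
lid in tool 1.8 -0.0 23.6 -0.021257586913558613 x range [-0.01698799  0.02121699] 0.038516163189410306
([-0.0003, -0.0001, 0.1085], [0.0005, 0.0, 0.0014]) 0.03841266741125111
```

>>> carry_out --dp '[[-0.0013, 0, 0.05], [-0.0013, 0, 0.08], [-0.0013, 0, 0.095], [-0.0013, 0, 0.108], [-0.0013, 0, 0.108], [-0.0013, 0, 0.108]]' --delta_rot '[[0, 0, 0], [0, 0, 0], [0, 0, 0], [0, 0, 0], [0, 0, 0], [0, 0, 0]]'

```text
time_s: 28.05
tcp_pos: [0.4686, 0.0511, 0.0304]
eef_rot: [0.0, 0.67, 0.742, 0.0]
contact_force: [-1.6, 2.6, -1.4]
finger_gap: 0.0387
grip_force: 32.9
```

>>> carry_out --dp '[[0, 0, 0], [0, 0, 0], [0, 0, -0.02], [0, 0, -0.07], [-0.03, 0, -0.13], [-0.08, 0, -0.16], [-0.14, -0.02, -0.19], [-0.2, -0.038, -0.19], [-0.26, -0.038, -0.19], [-0.3, -0.038, -0.19], [-0.32, -0.038, -0.19], [-0.32, -0.038, -0.19]]' --delta_rot '[[0, 0, 0], [0, 0, 0], [0, 0, 0], [0, 0, 0], [0, 0, 0], [0, 0, 0], [0, 0, 0], [0, 0, 0], [0, 0, 0], [0, 0, 0], [0, 0, 0], [0, 0, 0]]' --fingers 0.28

```text
time_s: 29.55
tcp_pos: [0.4628, -0.2719, 0.2198]
eef_rot: [-0.0, 0.671, 0.741, -0.0]
contact_force: [0.3, 1.0, 0.1]
finger_gap: 0.0613
grip_force: 0.0
```

```bash
python3 w.py g2|grep -v pt; python3 -c "
from h import *
print(go([.4702,-.3375,.018],t0))"
```

```text
0.85 [319. 228.] 1290 jam0 c 470.0 -337.5 r 20.0 med [ 469.9 -336.5   40.3]
0.93 [340.  76.] 1138 shaker c 473.0 -174.7 r 16.5 med [ 472.9 -174.6   58.3]
bolt 0.25 ((645.2842407226562, -171.0547637939453), (63.94895553588867, 45.04331970214844), 4.009439468383789) 0.04372710381670916
caddy 0.58 ((469.27813720703125, -347.4012756347656), (43.58978271484375, 59.17991638183594), 8.314132690429688) 0.03993665634841431
tray 0.72 ((633.43212890625, -218.85275268554688), (198.20407104492188, 119.66126251220703), 82.94697570800781) 0.004633699204962205
([-0.0674, -0.0, 0.2021], [0.0, -0.0001, 0.0003])
```

>>> carry_out --dp '[[-0.04, 0, 0.04], [-0.067, 0, 0.1], [-0.067, 0, 0.15], [-0.067, 0, 0.19], [-0.067, 0, 0.202], [-0.067, 0, 0.202], [-0.067, 0, 0.202]]' --delta_rot '[[0, 0, 0], [0, 0, 0], [0, 0, 0], [0, 0, 0], [0, 0, 0], [0, 0, 0], [0, 0, 0]]'

```text
time_s: 30.98
tcp_pos: [0.4708, -0.3377, 0.0197]
eef_rot: [0.001, 0.67, 0.742, 0.0]
contact_force: [0.7, -0.2, 0.6]
finger_gap: 0.0612
grip_force: 0.0
```

>>> carry_out --dp '[[0, 0, 0], [0, 0, 0], [0, 0, 0], [0, 0, -0.04], [0, 0, -0.1], [0.05, 0, -0.13], [0.11, 0.01, -0.13], [0.17, 0.02, -0.13], [0.23, 0.03, -0.13], [0.29, 0.037, -0.13], [0.35, 0.038, -0.13], [0.39, 0.038, -0.13]]' --delta_rot '[[0, 0, 0], [0, 0, 0], [0, 0, 0], [0, 0, 0], [0, 0, 0], [0, 0, 0], [0, 0, 0], [0, 0, 0], [0, 0, 0], [0, 0, 0], [0, 0, 0], [0, 0, 0]]' --fingers 1

```text
time_s: 32.48
tcp_pos: [0.4679, 0.0573, 0.1487]
eef_rot: [0.0, 0.669, 0.743, 0.001]
contact_force: [0.5, -1.1, -1.0]
finger_gap: 0.0388
grip_force: 31.3
```

>>> carry_out --dp '[[0.025, 0, 0], [0.049, 0, 0.01], [0.049, 0, 0.01], [0.049, 0, 0.01]]' --delta_rot '[[0, 0, 0], [0, 0, 0], [0, 0, 0], [0, 0, 0]]'

```text
time_s: 32.98
tcp_pos: [0.4634, 0.1027, 0.1385]
eef_rot: [0.0, 0.67, 0.742, 0.0]
contact_force: [0.4, -0.7, -1.0]
finger_gap: 0.0393
grip_force: 31.3
```

```bash
python3 lid.py; python3 -c "
from h import *
print(go(W(-.041,.05,.030),t0))"; python3 w.py h1|grep -v pt
```

```text
lid in tool 0.7 -0.0 23.4 -0.021111367291565132 x range [-0.01821739  0.01988459] 0.038731402832248386
([0.0002, -0.0002, 0.1084], [0.0004, 0.0002, -0.001])
0.67 [319. 270.] 7438 jam0 c 463.6 102.5 r 20.6 med [464.  104.4 159.6]
0.66 [326. 323.] 464 jam0 c 476.6 -0.5 r 18.0 med [477.9  -7.   50.5]
0.68 [380. 149.] 37074 shaker c 505.8 110.4 r 138.8 med [494.8 204.   60.3]
bolt 0.82 ((495.5020446777344, 193.97853088378906), (64.97856903076172, 100.31189727783203), 5.8535332679748535) 0.06034626825022217
caddy 0.84 ((509.86663818359375, 87.93389129638672), (161.40785217285156, 333.525390625), 6.185528755187988) 0.025065337969727708
tray 0.91 ((563.0792236328125, -22.85858154296875), (35.2152099609375, 307.5523681640625), 32.20283126831055) 0.007926551294661133
```

View pics/h1.png

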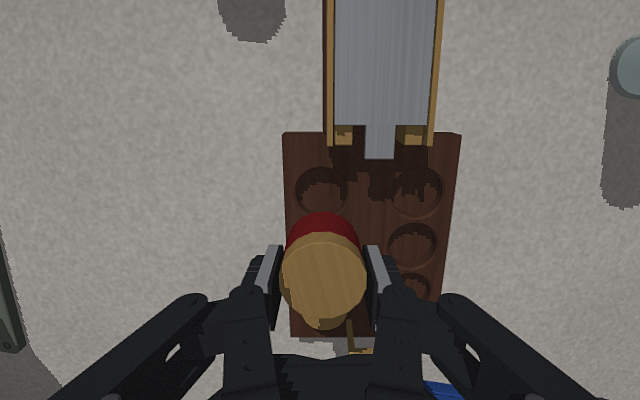

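The last jar is held at (322,280), with the target pocket empty at (320,190). I'll lower it, release, then back off for an overview.

>>> carry_out --dp '[[0, 0, 0.05], [0, 0, 0.08], [0, 0, 0.095], [0, 0, 0.108], [0, 0, 0.108], [0, 0, 0.108]]' --delta_rot '[[0, 0, 0], [0, 0, 0], [0, 0, 0], [0, 0, 0], [0, 0, 0], [0, 0, 0]]'

```text
time_s: 34.33
tcp_pos: [0.4634, 0.1033, 0.0303]
eef_rot: [0.0, 0.67, 0.742, 0.0]
contact_force: [-0.4, 0.2, -1.3]
finger_gap: 0.0388
grip_force: 32.3
```

>>> carry_out --dp '[[0, 0, 0], [0, 0, 0], [0, 0, -0.02], [0, 0, -0.07], [-0.0, 0, -0.13], [-0.01, 0.03, -0.18], [-0.02, 0.04, -0.22], [-0.02, 0.04, -0.22], [-0.02, 0.04, -0.22]]' --delta_rot '[[0, 0, 0], [0, 0, 0], [0, 0, 0], [0, 0, 0], [0, 0, 0], [0, 0, 0], [0, 0, 0], [0, 0, 0], [0, 0, 0]]' --fingers 0.28

```text
time_s: 35.45
tcp_pos: [0.5046, 0.0874, 0.2496]
eef_rot: [-0.0, 0.67, 0.742, -0.0]
contact_force: [-0.4, -0.1, 0.4]
finger_gap: 0.0614
grip_force: 0.0
```

```bash
python3 w.py i1|grep -v pt; python3 -c "
from h import *
print(go(W(0,.274,.12),t0),go(W(0,.274,.067)))
c=shot('top'); cv2.imwrite('pics/i_top.png',cv2.resize(c['color'][100:320,170:490],None,fx=2.5,fy=2.5))
P=cloud(c)
for r in silhouettes(c,'jam0'): print(r['confidence'],r['pixel'],np.nanmedian(P[r['mask']],0))"
```

```text
0.93 [284. 152.] 1122 jam0 c 464.0 103.8 r 19.9 med [464.3 104.4  50.3]
0.87 [291. 235.] 1005 jam0 c 476.0 4.0 r 20.1 med [475.6   5.2  50.4]
0.78 [290. 196.] 1173 jam0 c 469.4 51.5 r 20.0 med [469.3  52.3  50.4]
0.63 [278. 336.] 720 shaker c 472.9 -167.6 r 14.2 med [ 473.  -160.5   56.2]
bolt 0.81 ((493.812255859375, 198.4775390625), (66.24504089355469, 111.15977478027344), 5.814001560211182) 0.06036839806230823
caddy 0.68 ((504.88226318359375, 102.18376159667969), (157.80816650390625, 337.74298095703125), 5.6075520515441895) 0.024855349658501724
tray 0.75 ((592.9786987304688, -58.681854248046875), (71.63184356689453, 290.9031677246094), 8.200665473937988) 0.004983679625373327
([0.2433, 0.0011, 0.13], [-0.0002, -0.0001, 0.0]) [0.2433, 0.0011, 0.183]
0.34 [257.6, 212.7] [0.49179209 0.26002172 0.05615007]
```

View pics/i1.png

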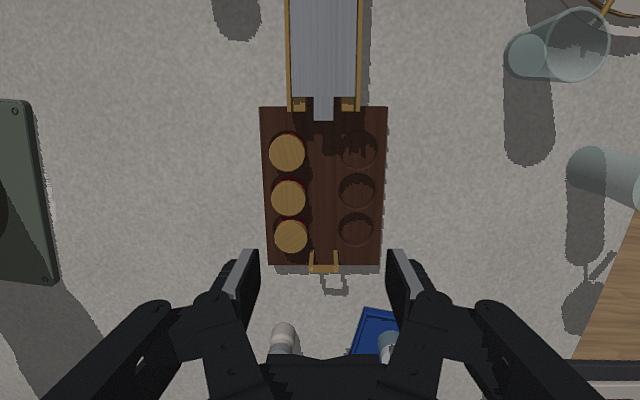

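View pics/i_top.png

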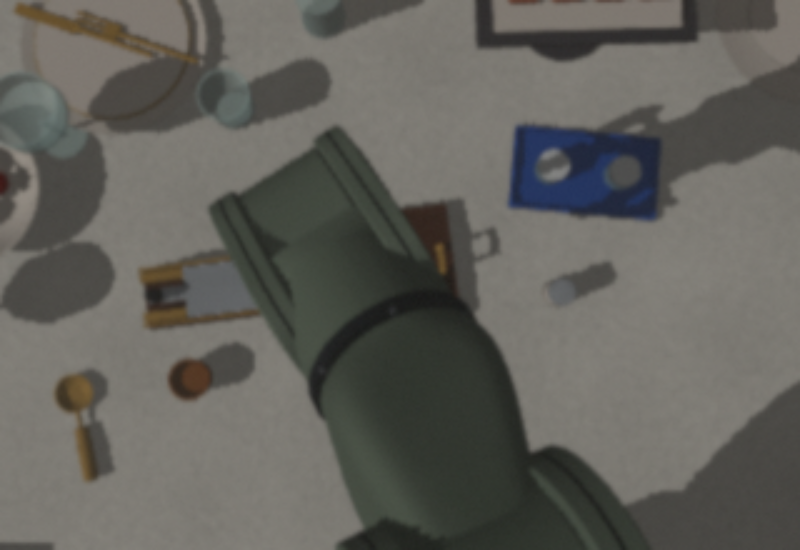

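All three gold lids, at (287,152), (288,197) and (290,236), are 50 mm up, so they are seated. The top view shows no jar left on the table and both empties in the tray. Next is sliding the bolt home.

>>> carry_out --dp '[[0.06, 0, 0], [0.12, 0, 0.03], [0.18, 0.001, 0.06], [0.243, 0.001, 0.1], [0.243, 0.001, 0.14], [0.243, 0.001, 0.17], [0.243, 0.001, 0.182], [0.243, 0.001, 0.182], [0.243, 0.001, 0.182]]' --delta_rot '[[0, 0, 0], [0, 0, 0], [0, 0, 0], [0, 0, 0], [0, 0, 0], [0, 0, 0], [0, 0, 0], [0, 0, 0], [0, 0, 0]]'

```text
time_s: 37.22
tcp_pos: [0.482, 0.3295, 0.0694]
eef_rot: [0.0, 0.67, 0.742, 0.001]
contact_force: [0.7, -0.8, -0.0]
finger_gap: 0.0614
grip_force: 0.0
```

>>> carry_out --dp '[[0, 0, 0], [0, 0, 0], [0, 0, 0], [0, 0, 0]]' --delta_rot '[[0, 0, 0], [0, 0, 0], [0, 0, 0], [0, 0, 0]]' --fingers 1

```text
time_s: 37.72
tcp_pos: [0.4804, 0.3293, 0.0685]
eef_rot: [-0.0, 0.67, 0.742, -0.001]
contact_force: [-7.7, -2.5, 9.7]
finger_gap: 0.0171
grip_force: 30.0
```

>>> carry_out --dp '[[-0.015, -0.0005, -0.001], [-0.045, -0.001, -0.001], [-0.075, -0.001, -0.001], [-0.105, -0.001, -0.001], [-0.135, -0.001, -0.001], [-0.155, -0.001, -0.001], [-0.165, -0.001, -0.001], [-0.17, -0.001, -0.001], [-0.173, -0.001, -0.001], [-0.173, -0.001, -0.001]]' --delta_rot '[[0, 0, 0], [0, 0, 0], [0, 0, 0], [0, 0, 0], [0, 0, 0], [0, 0, 0], [0, 0, 0], [0, 0, 0], [0, 0, 0], [0, 0, 0]]'

```text
time_s: 38.98
tcp_pos: [0.4979, 0.1572, 0.069]
eef_rot: [0.0, 0.67, 0.742, -0.0]
contact_force: [3.0, -1.3, -11.7]
finger_gap: 0.0166
grip_force: 29.7
```

```bash
python3 - <<'E'
from h import *
s=observe(); print(s["tcp_pos"],s["contact_force"],s["finger_gap"],B(s["tcp_pos"]))
E
```

```text
[0.49794721 0.15718467 0.06900321] [  2.96734719  -1.27456622 -11.69160643] 0.016624120401097845 [-0.00100336  0.10071028]
```

Now I'll push on gently to the stop.

>>> carry_out --dp '[[-0.001, 0, 0], [-0.003, 0, 0], [-0.004, 0, 0], [-0.004, 0, 0], [-0.004, 0, 0]]' --delta_rot '[[0, 0, 0], [0, 0, 0], [0, 0, 0], [0, 0, 0], [0, 0, 0]]'

```text
time_s: 39.6
tcp_pos: [0.4982, 0.155, 0.0691]
eef_rot: [-0.001, 0.67, 0.743, 0.001]
contact_force: [2.9, 11.4, -14.8]
finger_gap: 0.0167
grip_force: 29.6
```

```bash
python3 - <<'E'
from h import *
s=observe(); print(s["tcp_pos"],s["contact_force"],s["finger_gap"],B(s["tcp_pos"]))
E
```

```text
[0.4982469  0.1549888  0.06911156] [  2.93695092  11.42153728 -14.83154184] 0.016705782462505505 [-0.00092881  0.0984953 ]
```

>>> carry_out --dp '[[-0.001, 0, 0], [-0.002, 0, 0], [-0.002, 0, 0], [-0.002, 0, 0]]' --delta_rot '[[0, 0, 0], [0, 0, 0], [0, 0, 0], [0, 0, 0]]'

```text
time_s: 40.1
tcp_pos: [0.4983, 0.1548, 0.0692]
eef_rot: [-0.002, 0.669, 0.743, 0.002]
contact_force: [-0.7, 21.7, -16.1]
finger_gap: 0.0167
grip_force: 29.6
```

>>> carry_out --dp '[[0.003, 0, 0], [0.003, 0, 0], [0.003, 0, 0], [0.003, 0, 0]]' --delta_rot '[[0, 0, 0], [0, 0, 0], [0, 0, 0], [0, 0, 0]]' --fingers 0.28

```text
time_s: 40.6
tcp_pos: [0.4983, 0.1539, 0.0692]
eef_rot: [0.0, 0.67, 0.742, -0.0]
contact_force: [1.0, -0.2, 0.0]
finger_gap: 0.0617
grip_force: 0.0
```

>>> carry_out --dp '[[0, 0, -0.05], [0, 0, -0.11], [-0.03, 0.01, -0.16], [-0.05, 0.01, -0.18], [-0.05, 0.01, -0.18], [-0.05, 0.01, -0.18]]' --delta_rot '[[0, 0, 0], [0, 0, 0], [0, 0, 0], [0, 0, 0], [0, 0, 0], [0, 0, 0]]'

```text
time_s: 41.35
tcp_pos: [0.5129, 0.1059, 0.2484]
eef_rot: [-0.0, 0.67, 0.742, -0.0]
contact_force: [0.0, 0.4, 0.1]
finger_gap: 0.0613
grip_force: 0.0
```

```bash
python3 w.py j1|grep -v pt; python3 board.py|tail -4
```

```text
0.97 [276. 211.] 758 jam0 c 468.6 51.6 r 19.9 med [465.   51.7  50.4]
0.85 [279. 250.] 649 jam0 c 475.8 3.9 r 20.3 med [470.7   3.5  50.5]
0.74 [272. 166.] 902 jam0 c 463.8 103.9 r 19.8 med [460.  104.2  50.3]
0.88 [272. 343.] 409 shaker c 472.5 -167.6 r 13.9 med [ 472.3 -161.5   35.1]
bolt 0.76 ((506.82940673828125, 72.66670227050781), (65.50125885009766, 191.28009033203125), 7.0374603271484375) 0.06044844082370049
caddy 0.61 ((502.144775390625, 110.23484802246094), (153.81704711914062, 342.95672607421875), 5.133892059326172) 0.02599517882663091
tray 0.8 ((595.9044189453125, -25.747695922851562), (81.76949310302734, 317.0487976074219), 8.611063003540039) 0.0048999977626155156
0.1 block x [-72.1  73.5] slopes -0.0021 -0.0063 y [-100.    98.2] plate x [-30.5  32.2] -0.0065 plate y [-65.1  64. ] rail x [-37.1  37. ]
 knob top [ 0.7 99.2] [17. 17.] ztops 0.0882
0.105 block x [-72.   73.5] slopes 0.0032 -0.001 y [-100.3   98.4] plate x [-30.5  32.2] -0.0015 plate y [-65.  64.] rail x [-36.4  37.7]
 knob top [ 1.2 99.2] [17. 17.] ztops 0.0882
```

View pics/j1.png

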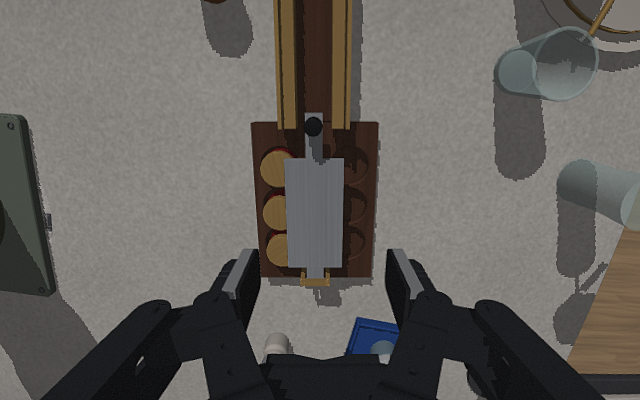

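The bolt is home: the knob is at (313,127), the tongue is in the keeper at (316,278), and the plate spans −65 to +64 mm. All three gold lids are seated beneath it, so I'm handing in.

```bash
python3 -c "
from plant import *
print(close_job())"
```

```text
the job is handed in; nothing more can be done
None
```

The job is handed in (no verdict shown): both empty jars stand in the blue tray, all three full jars are seated in pockets of their own, the bolt is fully home in its keeper, and the other things were left alone.

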